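# Open the square jar in the bench clamp and hold its cap above it

### The job

Push the sliding jaw of the bench clamp by its orange handle until it pinches the square white jar firmly against the fixed jaw. Then twist the jar's tight blue cap anticlockwise, a bit less than a quarter turn, until its lugs come free, and lift it straight up until it is about 2 cm above the jar's mouth, leaving the jar standing in the closed clamp. Finish while holding the cap there, level and centred over the jar, and leave everything else on the bench alone.

Things in the scene. Friction and masses are not known exactly. Their poses are not given: they have to be found in the camera images.
- clamp: grey bench clamp fixed to the worktop: plate 260x100x10 mm, blue fixed jaw 45 mm high at its +x end. Origin on the worktop under the clamp; its x axis is the sliding direction (plate from x = -155 to 105 mm, face of fixed jaw at x = 72 mm). The jar stands on the plate, 10 mm above the worktop
- jaw (a joint): travel (m) of the blue sliding jaw toward the fixed jaw (clamp +x): 0 open, 0.055 = jar pinched between the jaws, 0.068 = end of travel when empty. Stiff: 9 N moves it (2 to 3 N more when pushing the jar), it stays where left. After a firm push (about 20 N) the jar stays braced while its cap is turned. Jaw tops 55 mm above the worktop
- jaw_handle (a point): on the axis of the sliding jaw's orange upright handle, 48 mm above the worktop; handle 22 mm along the slide, 30 mm across, from 22 to 64 mm above the worktop; 49 mm free between it and the jaw in front of it
- jar: white square plastic jar with green labels, body 60x60x60 mm, about 0.2 kg, loose between the jaws. Origin at the centre of its underside, z up, x roughly along the clamp's x. Its mouth, with a sprung rubber seal, ends 92 mm above its underside once the cap is off; the seal pushes a freed cap up gently by 4 mm (15 N)
- cap: round blue ribbed cap with a white pointer on top along its x axis, 60 mm across, 24 mm high, 50 g. Origin at the centre of its underside, 68 mm above the jar's underside when on. Fully tight, its x axis is the jar's x axis; it starts up to 10 degrees looser. Takes up to about 0.4 N m to turn and does not rise while turned
- cap_grip (a point): on the cap's axis, 17 mm above its underside: grip here, so that fingertips stay above the jar's shoulders (60 mm above the jar's underside). Turned anticlockwise seen from above, the cap's lugs are free from 60 to 90 degrees after fully tight (hard stop just beyond); a turn of 75 degrees frees it from any start, then it lifts straight off
- stone_model_1: bystander: tan stone cast of a dental arch, 62x71x35 (mm), loose on the worktop; leave it alone. Origin at the centre of its underside
- stone_model_2: bystander: blue stone cast of a dental arch, 58x67x33 (mm), loose on the worktop; leave it alone. Origin at the centre of its underside
- jar_liquid: bystander: round brown bottle with black cap, 42 across, 82 high (mm), loose on the worktop; leave it alone. Origin at the centre of its underside
- wax_tin: bystander: flat round white tin with red top, 70 across, 22 high (mm), loose on the worktop; leave it alone. Origin at the centre of its underside
- tape_roll: bystander: roll of masking tape, 82 across, 19 high (mm), loose on the worktop; leave it alone. Origin at the centre of its underside
- denture_try: bystander: pink denture with white teeth, 54x67x16 (mm), loose on the worktop; leave it alone. Origin at the centre of its underside
- dappen_dish: bystander: small pale blue dish, 33 across, 23 high (mm), loose on the worktop; leave it alone. Origin at the centre of its underside
- wax_block_1: bystander: green wax block, 29x37x11 (mm), loose on the worktop; leave it alone. Origin at the centre of its underside
There are look-alikes about, which are no part of the job. What is shaped like the cap but black is not meant.

How it is judged:
On the way, in this order (a step that is already met when the one before it is completed fails the run):
1. the sliding jaw is home and the jar stands square, pinched between the jaws, its cap not yet turned (value of joint jaw above 0.052 m and angle between the x axis of jar and the x axis of clamp, either way round below 0.06 rad and angle between the x axis of cap and the x axis of jar, either way round below 0.35 rad), for 0.2 s.
2. the cap is turned until its lugs are free while it is still on the neck (angle between the x axis of cap and the x axis of jar, either way round above 0.95 rad and z of cap in the frame of jar below 0.085 m and value of joint jaw above 0.05 m), for 0.1 s.
At the end, for the whole second after the job is handed in: Fingers hold the cap still, level within 0.2 rad, within 20 mm of the jar's axis, its underside 97 to 140 mm above the jar's underside, touching no part of the jar; the jar stands upright on the clamp plate, square within 0.1 rad, jaw still closed (joint above 0.050) (z of cap in the frame of jar between 0.097 and 0.14 m and horizontal distance between cap and jar below 0.02 m and angle between cap's own z axis and vertical below 0.2 rad and linear speed of cap below 0.02 m/s and contact force between the fingers and cap above 1 N and contact force between cap and jar below 0.1 N and value of joint jaw above 0.05 m and angle between the x axis of jar and the x axis of clamp, either way round below 0.1 rad and angle between jar's own z axis and vertical below 0.06 rad and z of jar in the frame of clamp below 0.014 m); the arm keeps its last pose, push and grip.
It fails at once if the cap is turned before the jaw braces the jar (angle between the x axis of cap and the x axis of jar, either way round above 0.4 rad and value of joint jaw below 0.05 m).
It fails at once if the jar is tipped or lifted out of the clamp (angle between jar's own z axis and vertical above 0.25 rad or z of jar in the frame of clamp above 0.03 m).
It fails at once if a bystander is pushed by more than 25 mm (distance of any of stone_model_1, stone_model_2, jar_liquid, wax_tin, tape_roll, denture_try, dappen_dish, wax_block_1 from where it was at the start of the episode above 0.025 m).
It also fails if it takes over 53 s, if anything falls off the work surface, if the arm or the gripper's body presses on something with over 40 N, if the wrist force passes 120 N, or if a joint passes its speed limit or range.

### The arm

A 6-joint arm with a two-finger parallel gripper is mounted at the origin on a cart in front of the work surface, level with it; the furniture and walls round the work are solid. World frame = base frame: x ahead of the robot, y to its left, z up, the work surface at z = 0. Lengths are in m, angles in rad, forces in N, time in s.
With the tool pointing down it reaches from about 0.375 to 0.9 m from the base axis. Payload 3.1 kg.
Tool frame: the origin (TCP) lies at the centre of the arm's flange, where the gripper is bolted on; the fingertips stand robot.tip_extent ahead of it and the grasp point (between the pads) lies 164 mm ahead of it (robot.tip_extent is the distance from the TCP to the fingertips, in m); z points along the fingers, y is the line along which they close (so a half turn about z gives the same grasp; the last joint's range is limited). The gripper opens to 87 mm and grips with 3 to 60 N. Pads are 19 mm wide; open, the fingers measure 117 mm over their backs; the gripper's body (75 mm by 190 mm) begins 51 mm behind the grasp point.
Start: joints at [1.153, 0.527, 1.433, -0, 1.181, -0.178], TCP at [0.148, 0.607, 0.405] pointing down, gripper open.
Joint ranges: [-3.08, 3.08], [-0.75, 2.2], [0.22, 2.44], [-1.43, 4.57], [0, 2.65], [-2.85, 2.85]. Speed limits (rad/s): [2.79, 2.79, 3.14, 3.14, 3.14, 3.14].

### API

Orientations are given as a unit quaternion [x, y, z, w].
In Python, from rig import get_obs, camera, hand_in, cut_out, robot gives the robot as it stands.
- The arm moves only by the tool step_arm, never from a script. Its argument "rows" is a list of rows, each a list of 6 numbers: the shift along the world's x, y, z in m, then the turn, a rotation vector about the world's x, y, z in degrees. A call has 1 to 12 rows; each row shifts and turns the commanded pose from where the row before left it; what a row does not reach is not made up. A row lasts 1/8 s, in which the tool goes at most 62.5 mm and 10.7 degrees, less where a joint would pass 70% of its speed; a pose out of reach is approached as far as the arm can. A call is refused whole if a number of a shift passes 0.0625 or a number of a turn 10.7, either way. A call with a gripper value outside its range is refused whole. "jaw" is the finger opening in m, from 0 to 0.087, set as the call begins (left out, the last holds). The fingers move at their own pace and stop on an object; "squeeze" is the grip in N (left out, the last holds). Time passes only in rows, so rows that do not move let the fingers close. It gives the time, the measured TCP pose, the force, the opening and the grip force at its end, in the units of the state.
- get_obs(): the state, without advancing time (a new reading comes with each control period).
- camera(name): name is "scene" or "top" or "wrist"; returns a dict with "pixels" (480x640x3 uint8, blue, green, red), "depth" (480x640 float32, m along the optical axis (not along the pixel's ray), 0 where there is no reading), "fov_y" (degrees; the focal length in pixels is half the picture's height over the tangent of half this angle, whatever the lens; pixels are square), "cx", "cy" (the principal point, pixels), "k1" (the pictures are not rectified: a ray, as slopes to the right and down, at radius r is drawn at 1 + k1 r^2 times it, then the intrinsics apply), "extrinsics" (4x4, takes a point from camera to world coordinates); the wrist camera has in their place "mount" (4x4, takes a point from camera to tool coordinates, whose origin is the TCP and whose axes are the flange's). Camera axes: x right, y up, looking along -z (the intrinsics and any distortion apply to the point x, -y, -z); pixel columns grow to the right and rows downward; lengths in m; the calibration is good to about 2 mm. A picture is of the moment at which its call begins: read the wrist's pose just before it.
- hand_in(): hands the job in; it is judged then, once.
Trained networks look in the newest picture that a camera, given by its name, has taken for a name from the list of things; names that differ only in an ending like _2 or _b are one class to them, and where a whole thing is asked for, a point or a joint stands for the part that bears it (a point fixed in the world has none). Each returns a list of dicts, best first, with "confidence" (0 to 1); they miss things now and then, are a little off and sometimes report something else, mostly with a low value. They report only what shows in the picture. A call takes as long as a camera call. They do not tell look-alikes from the thing itself.
- cut_out(label, camera): "region" (480x640 bool, what is visible of it) and "extent" ([centre column, centre row, width, height] in pixels, round what is visible of it).
The state is a dict: "time": time; "q": joint angles; "joint_velocities": joint speeds; "joint_torque": joint torques, N m; "position": TCP position; "tool_rot": TCP orientation; "ft_force": force on the tool from outside, world axes, zero at the start; "moment": the same for the moment, N m; "grip_width": finger opening in m; "grip_force": force on a finger pad.
Only numpy, scipy, OpenCV 4.12 (cv2) and the standard library are available. Lean on these libraries where they do the work, as an engineer would, in place of code of your own. Each camera call takes 0.05 s, during which the arm holds its last target. There are 200 camera calls.

## Working session

There is one attempt and no reset: what is moved stays moved. The work goes in short steps, Python scripts to look and compute and a tool call to move; the robot and the scene stay as the last step left them, time stands still between calls to the robot, and variables do not carry over. Pictures are saved under pics/ and viewed, at most 10 in all, crops included, and the job is handed in when it is done.

Besides the shell and the picture viewer there is one more tool, called after "Emit:" as name([rows], argument=value, ...), one row to a line, values as JSON. step_arm: Moves the arm, as the interface text tells. Its arguments: {"type":"object","properties":{"rows":{"type":"array"},"jaw":{"type":"number"},"squeeze":{"type":"number"}},"required":["rows"]}

```bash
ls; mkdir -p pics
cat > h.py <<'E'
import numpy as np, cv2
from rig import get_obs, camera, hand_in, cut_out, robot
from scipy.spatial.transform import Rotation as R
def cloud(c,o=None):
    d=c["depth"];h,w=d.shape;f=h/2/np.tan(np.radians(c["fov_y"])/2)
    v,u=np.mgrid[:h,:w].astype(float)
    K=np.array([[f,0,c["cx"]],[0,f,c["cy"]],[0,0,1]])
    p=cv2.undistortPoints(np.stack([u.ravel(),v.ravel()],1)[:,None],K,np.array([c["k1"],0,0,0,0.]))[:,0].reshape(h,w,2)
    P=np.stack([p[...,0]*d,-p[...,1]*d,-d],-1)
    if "extrinsics" in c: T=np.array(c["extrinsics"])
    else:
        A=np.eye(4);A[:3,:3]=R.from_quat(o["tool_rot"]).as_matrix();A[:3,3]=o["position"];T=A@np.array(c["mount"])
    W=P@T[:3,:3].T+T[:3,3]; W[d==0]=np.nan
    return W
E
python3 - <<'E'
from h import *
print(robot, robot.tip_extent, get_obs())
c={n:camera(n) for n in("top","scene")}
for n in c:
    cv2.imwrite(f"pics/{n}.png",c[n]["pixels"]); W=cloud(c[n])
    for l in("clamp","jaw","jaw_handle","jar","cap","stone_model_1","jar_liquid","wax_tin","tape_roll","denture_try","dappen_dish","wax_block_1"):
        for r in cut_out(l,n)[:3]:
            p=W[r["region"]]; print(n,l,round(r["confidence"],2),np.round(r["extent"]),np.round(np.nanmedian(p,0),3),np.round(np.nanpercentile(p,98,axis=0),3),np.round(np.nanpercentile(p,2,axis=0),3))
E
```

```text
pics
<Robot object at 0x7f3afcb57e00> 0.1822 {'time': 0.0, 'q': array([ 1.15252075e+00,  5.28488424e-01,  1.43388288e+00, -1.51756034e-05,
        1.18136546e+00, -1.78510277e-01]), 'joint_velocities': array([-0.00038793, -0.00056135, -0.00156005,  0.00136783, -0.00029638,
       -0.00036305]), 'joint_torque': array([-1.32773428e-03, -4.40037596e+01, -1.76593351e+01,  6.32504141e-02,
        5.83363348e-02, -1.78885612e-04]), 'position': array([0.14826442, 0.60681892, 0.4037637 ]), 'tool_rot': array([ 1.19592764e-01,  9.92822452e-01, -1.02674645e-03, -3.08461874e-04]), 'ft_force': array([-0.23574802, -0.01978051,  0.01482214]), 'moment': array([ 0.01101689, -0.03872227, -0.00769892]), 'grip_force': 0.0, 'grip_width': 0.08704415559452905}
top clamp 0.92 [318. 238. 143. 113.] [0.538 0.215 0.018] [0.632 0.312 0.062] [0.463 0.078 0.006]
top jaw 0.77 [292. 250.  61.  53.] [0.522 0.241 0.023] [0.57  0.292 0.065] [0.484 0.193 0.017]
top jaw_handle 0.93 [291. 250.  59.  58.] [0.522 0.242 0.024] [0.568 0.292 0.065] [0.484 0.192 0.017]
top jaw_handle 0.19 [344. 231.  42.  32.] [0.555 0.15
[... 2935 characters left out ...]
  44.  44.] [0.336 0.403 0.018] [0.375 0.441 0.022] [ 0.299  0.366 -0.   ]
scene wax_tin 0.68 [359. 373.  35.  43.] [0.296 0.316 0.021] [0.329 0.348 0.025] [0.266 0.283 0.009]
scene tape_roll 0.92 [313. 387.  42.  46.] [0.336 0.403 0.018] [0.375 0.441 0.022] [0.299 0.365 0.   ]
scene denture_try 0.55 [275. 357.  28.  32.] [0.431 0.41  0.009] [0.471 0.453 0.018] [ 0.412  0.389 -0.001]
scene dappen_dish 0.6 [248. 318.  22.  33.] [0.517 0.414 0.066] [0.54  0.431 0.084] [0.507 0.393 0.005]
scene dappen_dish 0.57 [260. 290.  21.  13.] [0.573 0.353 0.019] [0.589 0.367 0.025] [0.56  0.338 0.003]
scene wax_block_1 0.51 [297. 169.  15.  11.] [0.783 0.071 0.01 ] [0.795 0.086 0.015] [0.774 0.054 0.001]
```

Run:
```python
from h import *
c=camera("top"); I=c["pixels"]
cv2.imwrite("pics/crop.png",cv2.resize(I[140:350,190:460],None,fx=2.9,fy=2.8,interpolation=cv2.INTER_CUBIC)[:600,:800])
W=cloud(c); H=cv2.cvtColor(I,cv2.COLOR_BGR2HSV)
roi=np.zeros(I.shape[:2],bool); roi[185:300,240:400]=1
z=W[...,2]
def rep(n,m):
    p=W[m&roi]
    if len(p)<6: print(n,len(p));return
    q=p[:,:2].astype(np.float32); print(n,len(p),np.round(p.mean(0),4),cv2.minAreaRect(q))
h,s,v=H[...,0],H[...,1],H[...,2]
rep("orange top",(h<22)&(s>110)&(z>.058)&(z<.072))
rep("blue top jaw",(h>95)&(h<130)&(s>90)&(z>.050)&(z<.060))
p=W[(h>95)&(h<130)&(s>90)&(z>.050)&(z<.060)&roi]; 
d=(p[:,:2]-[.572,.146])@np.array([.5,-.87])
for k in(d<0,d>0):
    if k.sum()>5: print(k.sum(),p[k].mean(0),cv2.minAreaRect(p[k][:,:2].astype(np.float32)))
rep("captop",(z>.096)&(z<.108))
rep("pointer",(z>.096)&(z<.112)&(s<70)&(v>150))
rep("plate",(z>.006)&(z<.0145)&(s<60))
```

```text
orange top 169 [0.5108 0.2669 0.0633] ((0.5115234851837158, 0.26693475246429443), (0.029047446325421333, 0.01959470845758915), 28.490570068359375)
blue top jaw 669 [0.5814 0.1423 0.055 ] ((0.5785669684410095, 0.20208269357681274), (0.2622387111186981, 0.13073009252548218), 88.41361236572266)
270 [0.54616689 0.21093325 0.05481009] ((0.5861597061157227, 0.25372475385665894), (0.18876555562019348, 0.030295448377728462), 47.48073196411133)
399 [0.60519836 0.09589075 0.05510181] ((0.6055277585983276, 0.09602631628513336), (0.07232882082462311, 0.01996725983917713), 28.547779083251953)
captop 919 [0.5748 0.1443 0.1023] ((0.5748289227485657, 0.14409759640693665), (0.05900837853550911, 0.05990998446941376), 15.865449905395508)
pointer 13 [0.5844 0.1318 0.1037] ((0.5847827196121216, 0.1316978931427002), (0.0023319164756685495, 0.01710950955748558), 34.07026290893555)
plate 2578 [0.5406 0.2011 0.01  ] ((0.5463353991508484, 0.1907069981098175), (0.2999287545681, 0.2159101516008377), 88.46800231933594)
```

View pics/crop.png

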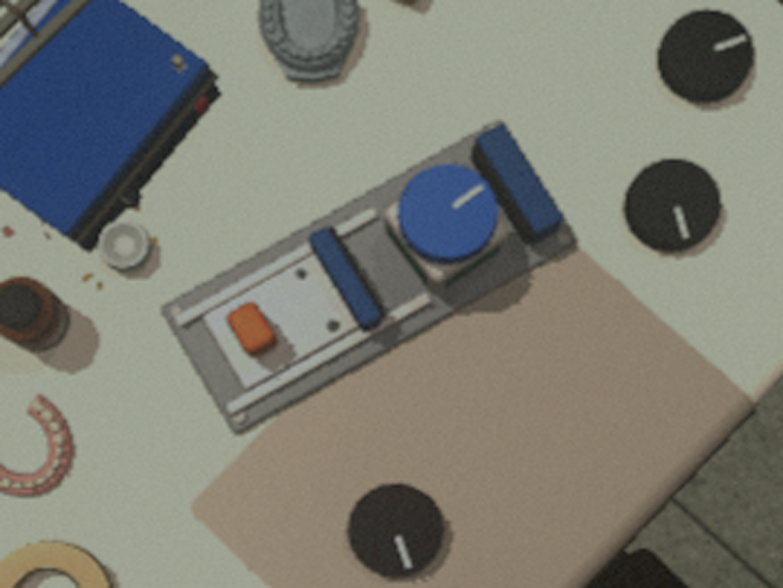

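The blue cap at crop (447,213) sits on the white jar in the clamp. The three round black caps at (705,57), (672,205) and (396,531) are look-alikes. The orange handle is at (252,328), and the pointer leans about 9° anticlockwise of the slide direction.

Run:
```python
from h import *
c=camera("top"); W=cloud(c); z=W[...,2]
s=np.array([.477,-.879]); n=np.array([.879,.477])
# obstacles by height around handle & cap
for name,q in(("handle",[.511,.267]),("cap",[.575,.144])):
    d=np.hypot(*(np.moveaxis(W[...,:2],-1,0)-np.array(q)[:,None,None]))
    for r0,r1 in((.06,.09),(.09,.12),(.12,.16),(.16,.22)):
        m=(d>r0)&(d<r1)&(z>.07); print(name,r0,r1,m.sum(),W[m].mean(0) if m.any() else "", z[m].max() if m.any() else "")
m=(W[...,0]>.57)&(W[...,0]<.9)&(W[...,1]>.25)&(W[...,1]<.6)&(z>.04); print("box",W[m].min(0),W[m].max(0),np.percentile(z[m],50))
```

```text
handle 0.06 0.09 1642 [0.5556776  0.31189561 0.55000858] 0.5661963283524059
handle 0.09 0.12 4421 [0.56220935 0.33361153 0.49675991] 0.5669504442966712
handle 0.12 0.16 13303 [0.5827118  0.34500531 0.48991104] 0.5669522401238769
handle 0.16 0.22 24211 [0.60705156 0.37769535 0.53180997] 0.56693693885197
cap 0.06 0.09 0  
cap 0.09 0.12 1449 [0.64741311 0.21876323 0.54775319] 0.5658274010527595
cap 0.12 0.16 3741 [0.65996002 0.24368411 0.52528488] 0.5668682832090968
cap 0.16 0.22 12731 [0.65242259 0.3011922  0.52616156] 0.5669504442966712
box [0.5700044  0.25001112 0.04016426] [0.86137462 0.59997402 0.56755628] 0.5354953630663712
```

Emit:
step_arm([
  [0.03,-0.03,0,0,0,-5],
  [0.04,-0.04,0,0,0,-5],
  [0.04,-0.04,0,0,0,-5],
  [0.04,-0.04,0,0,0,-5],
  [0.04,-0.04,0,0,0,-5],
  [0.04,-0.04,0,0,0,-5],
  [0.04,-0.04,0,0,0,-5],
  [0.04,-0.02,0,0,0,-5],
  [0.03,-0.02,0,0,0,-5],
  [0.009,-0.004,0,0,0,-2.8],
  [0,0,0,0,0,0],
  [0,0,0,0,0,0],
], jaw=0, squeeze=20)

```text
time: 2.9
position: [0.4962, 0.2938, 0.4046]
tool_rot: [0.511, 0.86, -0.0, -0.001]
ft_force: [-0.1, 0.0, -0.4]
grip_width: 0.0005
grip_force: 0.0
```

Run:
```python
from h import *
I=cv2.imread("pics/top.png");c=camera("scene");cv2.imwrite("pics/s2.png",np.hstack([cv2.resize(I,(400,300)),cv2.resize(c["pixels"],(400,300))]))
```

```text
(no output)
```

View pics/s2.png

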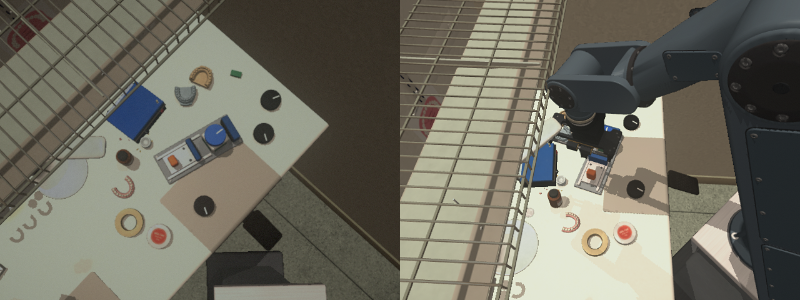

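A wire shelf hangs over the left back of the bench, so I'll stay low. Next I'll check the height of the blue box beside the clamp.

Run:
```python
from h import *
for n in("scene","top"):
    c=camera(n);W=cloud(c);z=W[...,2];H=cv2.cvtColor(c["pixels"],cv2.COLOR_BGR2HSV)
    m=(W[...,0]>.55)&(W[...,0]<.75)&(W[...,1]>.27)&(W[...,1]<.5)&(z<.3)&(z>.03)&(H[...,1]>80)&(abs(H[...,0]-112)<17)
    p=W[m]; print(n,len(p), p.min(0),p.max(0),np.percentile(p[:,2],[50,95])) if len(p) else print(n,0)
    m=(z>.45)&(W[...,0]>.3)&(W[...,0]<.7)&(abs(W[...,0]+W[...,1]-.87)<.03); 
    if m.any(): print("shelf",np.percentile(z[m],[2,50,98]))
```

```text
scene 0
shelf [0.45112655 0.55708549 0.56447104]
top 1 [0.67195921 0.37547195 0.06153633] [0.67195921 0.37547195 0.06153633] [0.06153633 0.06153633]
shelf [0.53059839 0.55686646 0.56480533]
```

Emit:
step_arm([
  [0,0,-0.03,0,0,0],
  [0,0,-0.04,0,0,0],
  [0,0,-0.04,0,0,0],
  [0,0,-0.03,0,0,0],
  [0,0,-0.02,0,0,0],
  [0,0,-0.015,0,0,0],
  [0,0,-0.013,0,0,0],
  [0,0,0,0,0,0],
  [0,0,0,0,0,0],
])

```text
time: 4.18
position: [0.4977, 0.2933, 0.2173]
tool_rot: [0.512, 0.859, 0.0, 0.0]
ft_force: [0.2, -0.2, 0.9]
grip_width: 0.0007
grip_force: 0.0
```

Emit:
step_arm([
  [0.0025,-0.0045,0,0,0,0],
  [0.0024,-0.0044,0,0,0,0],
  [0.0024,-0.0044,0,0,0,0],
  [0.0024,-0.0044,0,0,0,0],
  [0.0024,-0.0044,0,0,0,0],
  [0.0024,-0.0044,0,0,0,0],
  [0,0,0,0,0,0],
])

```text
time: 5.05
position: [0.5117, 0.2676, 0.2175]
tool_rot: [0.512, 0.859, 0.001, -0.001]
ft_force: [-2.6, 6.5, 0.9]
grip_width: 0.0003
grip_force: 3.6
```

Emit:
step_arm([
  [0.0024,-0.0044,0,0,0,0],
  [0.0024,-0.0044,0,0,0,0],
  [0.0024,-0.0044,0,0,0,0],
  [0.0024,-0.0044,0,0,0,0],
  [0.0024,-0.0044,0,0,0,0],
  [0,0,0,0,0,0],
])

```text
time: 5.8
position: [0.5228, 0.2472, 0.2175]
tool_rot: [0.513, 0.858, 0.002, -0.002]
ft_force: [-5.3, 14.1, 2.5]
grip_width: 0.0009
grip_force: 7.8
```

Emit:
step_arm([
  [0.0014,-0.0026,0,0,0,0],
  [0.0014,-0.0026,0,0,0,0],
  [0,0,0,0,0,0],
])

```text
time: 6.18
position: [0.5235, 0.2458, 0.2176]
tool_rot: [0.514, 0.858, 0.004, -0.006]
ft_force: [-10.5, 32.2, 3.8]
grip_width: 0.0003
grip_force: 17.1
```

Emit:
step_arm([
  [-0.003,0.006,0,0,0,0],
  [-0.006,0.012,0,0,0,0],
  [-0.006,0.012,0.02,0,0,0],
  [0,0,0.04,0,0,0],
  [0,0,0.05,0,0,0],
  [-0.05,-0.03,0.03,0,0,0],
  [-0.06,-0.03,0,0,0,0],
  [-0.06,-0.03,0,0,0,0],
  [-0.02,0,0,0,0,0],
  [0,0,0,0,0,0],
])

```text
time: 7.42
position: [0.3309, 0.1844, 0.3557]
tool_rot: [0.512, 0.859, -0.0, -0.0]
ft_force: [0.4, -0.2, 1.3]
grip_width: 0.0002
grip_force: 0.0
```

```bash
cat > m.py <<'E'
from h import *
import sys
o=get_obs();print(o["time"],o["position"],o["ft_force"],o["q"])
for n in ("top","scene"):
    c=camera(n); I=c["pixels"]
    W=cloud(c); H=cv2.cvtColor(I,cv2.COLOR_BGR2HSV);z=W[...,2]
    if n=="top":cv2.imwrite(sys.argv[1],cv2.resize(I[180:300,240:400],None,fx=4,fy=4,interpolation=cv2.INTER_CUBIC))
    near=np.hypot(W[...,0]-.56,W[...,1]-.19)<.17
    h,s,v=H[...,0],H[...,1],H[...,2]
    def rep(nm,m):
        p=W[m&near]
        if len(p)<6: print(nm,len(p));return
        print(n,nm,len(p),np.round(p.mean(0),4),cv2.minAreaRect(p[:,:2].astype(np.float32)))
    rep("orange",(h<22)&(s>110)&(z>.058)&(z<.072))
    rep("captop",(z>.096)&(z<.108))
    ct=(z>.096)&(z<.114)&near
    rep("pointer",ct&(s<90)&(v>130))
    b=(h>95)&(h<130)&(s>90)&(z>.050)&(z<.059)&near
    for k in(0,1):
        m=b&((((W[...,:2]-[.58,.14])@np.array([.477,-.879]))>0)==k); rep("jaw%d"%k,m)
    rep("shoulder",(z>.064)&(z<.075)&(s<80))
E
python3 m.py pics/m1.png
```

```text
7.425 [0.33093714 0.18438634 0.35565123] [ 0.37619741 -0.21762659  1.29161603] [ 2.11054278e-01  2.89801092e-01  2.07209318e+00 -3.85239969e-04
  7.80167662e-01 -2.84951474e-01]
top orange 173 [0.5318 0.2288 0.0634] ((0.5324061512947083, 0.22877678275108337), (0.029529983177781105, 0.020141160115599632), 25.333330154418945)
top captop 918 [0.578  0.1323 0.1023] ((0.5781371593475342, 0.13257116079330444), (0.059954918920993805, 0.058779940009117126), 44.2689323425293)
top pointer 42 [0.5873 0.1213 0.1027] ((0.5846795439720154, 0.13482725620269775), (0.010468052700161934, 0.05497172474861145), 10.830923080444336)
top jaw0 297 [0.5781 0.1925 0.0551] ((0.6107094287872314, 0.2360759824514389), (0.21429365873336792, 0.08028261363506317), 67.08529663085938)
top jaw1 388 [0.6059 0.0961 0.0547] ((0.6053231358528137, 0.09678076952695847), (0.07362218201160431, 0.02185211330652237), 28.55316162109375)
top shoulder 164 [0.5629 0.1357 0.0682] ((0.5782808065414429, 0.1321549415588379), (0.05922458693385124, 0.059819675981998444), 28.410247802734375)
scene orange 121 [0.531  0.2295 0.0629] ((0.5310972929000854, 0.22971250116825104), (0.028411630541086197, 0.02252970263361931), 33.64253616333008)
scene captop 523 [0.5781 0.1329 0.1022] ((0.5790110230445862, 0.13228069245815277), (0.05962957814335823, 0.05815951153635979), 12.819793701171875)
scene pointer 23 [0.5885 0.1177 0.103 ] ((0.5911685824394226, 0.11300300806760788), (0.022662095725536346, 0.02978810854256153), 69.60081481933594)
scene jaw0 176 [0.574  0.1892 0.0554] ((0.608759343624115, 0.2361430823802948), (0.2160092443227768, 0.07630950957536697), 66.15692138671875)
scene jaw1 40 [0.5881 0.0841 0.0544] ((0.6071948409080505, 0.09123620390892029), (0.07256482541561127, 0.01697520911693573), 23.146358489990234)
scene shoulder 160 [0.5645 0.1446 0.0683] ((0.578071117401123, 0.13290409743785858), (0.05915446579456329, 0.06120007112622261), 28.688989639282227)
```

View pics/m1.png

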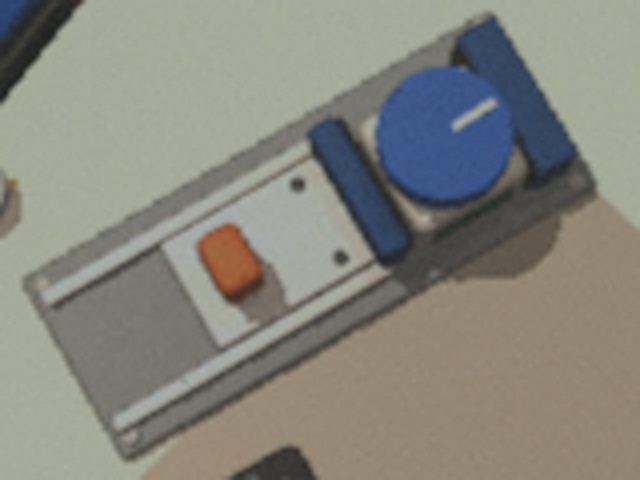

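Run:
```python
from h import *
s=np.array([.477,-.879]);n=np.array([.879,.477])
c=camera("top");W=cloud(c);z=W[...,2];H=cv2.cvtColor(c["pixels"],cv2.COLOR_BGR2HSV);h,S,v=cv2.split(H)
p=W[...,:2]-[.578,.1325]; a=p@s; b=p@n
m0=(abs(b)<.08)&(a>-.22)&(a<.1)
def f(nm,m): 
    m=m&m0; print(nm,m.sum(),"a",np.round(np.percentile(a[m],[1,5,50,95,99])*1e3,1),"b",np.round(np.percentile(b[m],[1,50,99])*1e3,1), "z",np.median(z[m]).round(4))
bl=(h>95)&(h<130)&(S>90)&(z>.0525)&(z<.0575)
f("slidejaw",bl&(a<-.02)&(a>-.08)); f("fixedjaw",bl&(a>.02))
f("handle",(h<22)&(S>110)&(z>.060)&(z<.066))
f("cap",(z>.098)&(z<.106)); f("shoulder",(z>.064)&(z<.075)&(a<.06))
f("plate",(z>.005)&(z<.014)&(S<70))
f("sled",(z>.015)&(z<.022)&(S<70)&(abs(b)<.03))
```

```text
slidejaw 194 a [-45.1 -44.8 -39.  -32.9 -32.4] b [-26.5   4.7  38.9] z 0.0548
fixedjaw 299 a [35.3 36.8 45.5 53.9 54.6] b [-28.6   6.8  43. ] z 0.0551
handle 147 a [-116.4 -115.2 -106.4  -98.2  -97.2] b [-7.9  5.5 19.6] z 0.0633
cap 858 a [-27.3 -23.4   0.6  24.3  28.2] b [-27.6   0.2  28.5] z 0.1022
shoulder 231 a [-116.2 -113.7  -25.7   26.2   28.9] b [-29.2 -11.6  29. ] z 0.0671
plate 2812 a [-195.4 -191.3 -134.8   39.1   63.1] b [-64.1  -4.5  57.1] z 0.0097
sled 783 a [-185.1 -167.   -88.5  -49.7  -21.5] b [-29.8 -11.6  29.3] z 0.0199
```

The tool stalled because the long side of the gripper body pushed against the cap. The jaw travelled only about 43 mm and the jar is still loose. I'll turn the tool 90° so the body's short side faces the cap, then push again.

Emit:
step_arm([
  [0.01,0.005,0,0,0,-10],
  [0.02,0.008,0,0,0,-10],
  [0.03,0.012,0,0,0,-10],
  [0.03,0.012,0,0,0,-10],
  [0.03,0.012,0,0,0,-10],
  [0.03,0.012,0,0,0,-10],
  [0.02,0.008,0,0,0,-10],
  [0.014,0.007,0,0,0,-10],
  [0,0,0,0,0,-10],
  [0,0,0,0,0,0],
  [0,0,0,0,0,0],
])

```text
time: 8.95
position: [0.5167, 0.261, 0.355]
tool_rot: [0.969, 0.247, -0.0, 0.0]
ft_force: [0.1, -0.7, -0.4]
grip_width: 0.0001
grip_force: 0.0
```

Emit:
step_arm([
  [0,0,-0.02,0,0,0],
  [0,0,-0.03,0,0,0],
  [0,0,-0.03,0,0,0],
  [0,0,-0.02,0,0,0],
  [0,0,-0.013,0,0,0],
  [0,0,0,0,0,0],
  [0,0,0,0,0,0],
])

```text
time: 9.82
position: [0.5166, 0.261, 0.2431]
tool_rot: [0.969, 0.246, 0.001, -0.0]
ft_force: [-0.5, -0.1, -0.1]
grip_width: 0.0005
grip_force: 0.0
```

Emit:
step_arm([
  [0,0,-0.012,0,0,0],
  [0,0,-0.009,0,0,0],
  [0,0,0,0,0,0],
  [0.0024,-0.0044,0,0,0,0],
  [0.0024,-0.0044,0,0,0,0],
  [0.0024,-0.0044,0,0,0,0],
  [0,0,0,0,0,0],
])

```text
time: 10.7
position: [0.5236, 0.2477, 0.2216]
tool_rot: [0.969, 0.245, 0.0, -0.0]
ft_force: [-0.2, 3.1, 0.0]
grip_width: 0.0003
grip_force: 1.2
```

Emit:
step_arm([
  [0.001,-0.0018,0,0,0,0],
  [0.001,-0.0018,0,0,0,0],
  [0,0,0,0,0,0],
])

```text
time: 11.08
position: [0.5241, 0.2466, 0.2216]
tool_rot: [0.97, 0.245, -0.0, -0.003]
ft_force: [-4.6, 13.7, 1.7]
grip_width: 0.0004
grip_force: 7.3
```

Emit:
step_arm([
  [0.001,-0.0018,0,0,0,0],
  [0.001,-0.0018,0,0,0,0],
  [0,0,0,0,0,0],
])

```text
time: 11.45
position: [0.5246, 0.2456, 0.2216]
tool_rot: [0.97, 0.244, -0.001, -0.005]
ft_force: [-8.5, 25.4, 3.1]
grip_width: 0.0006
grip_force: 13.5
```

Run:
```python
from h import *
s=np.array([.477,-.879]);n=np.array([.879,.477])
c=camera("top");w=camera("wrist");print(np.round(w["mount"],3))
W=cloud(c);z=W[...,2];H=cv2.cvtColor(c["pixels"],cv2.COLOR_BGR2HSV);h,S,v=cv2.split(H)
p=W[...,:2]-[.578,.1325]; a=p@s; b=p@n
m0=(abs(b)<.08)&(a>-.22)&(a<.1)
def f(nm,m): 
    m=m&m0; print(nm,m.sum(),"a",np.round(np.percentile(a[m],[1,5,50,95,99])*1e3,1),"b",np.round(np.percentile(b[m],[1,50,99])*1e3,1), "z",np.median(z[m]).round(4))
bl=(h>95)&(h<130)&(S>90)&(z>.0525)&(z<.0575)
f("slidejaw",bl&(a<-.02)&(a>-.08)); f("fixedjaw",bl&(a>.02)); f("cap",(z>.098)&(z<.106)&(abs(a)<.04))
cv2.imwrite("pics/m2.png",np.hstack([cv2.resize(c["pixels"][185:265,310:390],(480,480),interpolation=cv2.INTER_CUBIC),cv2.resize(w["pixels"],(320,240))if 0 else cv2.copyMakeBorder(cv2.resize(w["pixels"],(320,240)),0,240,0,0,0)]))
```

```text
[[ 0.     0.97   0.243  0.066]
 [ 1.    -0.     0.    -0.   ]
 [ 0.     0.243 -0.97   0.02 ]
 [ 0.     0.     0.     1.   ]]
slidejaw 19 a [-45.8 -45.4 -41.1 -33.5 -32.9] b [-27.7 -25.1 -19.1] z 0.054
fixedjaw 306 a [35.5 37.  45.7 53.8 54.6] b [-29.    7.7  42.9] z 0.055
cap 866 a [-25.4 -22.2   0.6  24.7  28.3] b [-27.9   0.4  28.4] z 0.1024
```

View pics/m2.png

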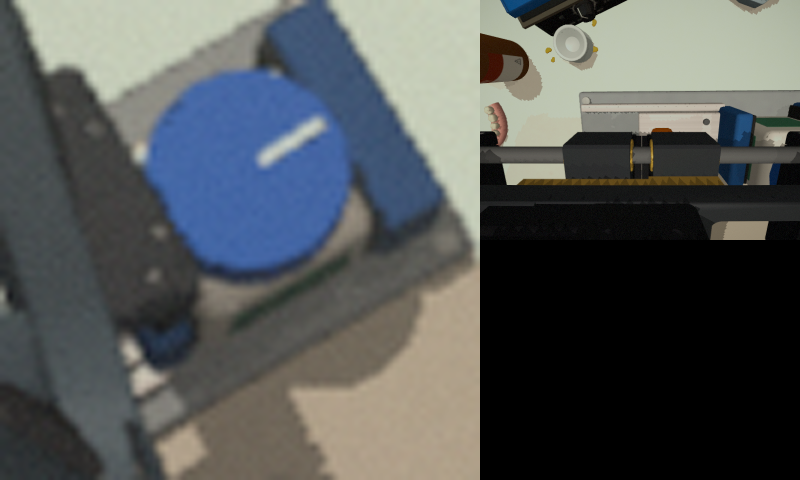

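The jar does look pinched. The plate ends put the fixed face at a = 31 mm along the slide, and the jar edge is at 30.6 mm. The first push, where the body was clear of the cap, also stopped hard at 34 N. In the picture the cap sits at (248,175) with its pointer still about 9° off the slide, so it hasn't turned. I'll go to the cap now.

Emit:
step_arm([
  [-0.004,0.007,0,0,0,0],
  [-0.007,0.013,0,0,0,0],
  [0,0,0.03,0,0,0],
  [0,0,0.04,0,0,0],
  [0,0,0.04,0,0,0],
  [0,0,0,0,0,0],
])

```text
time: 12.3
position: [0.5175, 0.2607, 0.3347]
tool_rot: [0.969, 0.246, 0.004, 0.0]
ft_force: [0.6, -0.3, -0.2]
grip_width: 0.0004
grip_force: 0.0
```

Run:
```python
from h import *
o=get_obs();print(o["position"],o["q"],o["ft_force"],o["moment"])
```

```text
[0.5175387  0.26065711 0.33468237] [ 2.73936380e-01  5.54885758e-01  1.61859983e+00 -6.74011863e-04
  9.60315528e-01  1.34865594e+00] [ 0.62129247 -0.31951608 -0.22568215] [-0.10452069  0.22535159  0.06892148]
```

Emit:
step_arm([
  [0.006,-0.013,0,0,0,0],
  [0.014,-0.03,0,0,0,0],
  [0.02,-0.042,0,0,0,0],
  [0.014,-0.03,0,0,0,0],
  [0.0065,-0.013,0,0,0,0],
  [0,0,0,0,0,0],
  [0,0,0,0,0,0],
], jaw=0.087)

```text
time: 13.18
position: [0.5762, 0.1332, 0.3307]
tool_rot: [0.969, 0.246, -0.001, -0.0]
ft_force: [-0.1, 0.0, -0.5]
grip_width: 0.0626
grip_force: 0.0
```

Run:
```python
from h import *
s=np.array([.477,-.879]);n=np.array([.879,.477])
o=get_obs();print(o["position"],o["grip_width"])
for k in("wrist","scene","top"):
    c=camera(k);W=cloud(c,o);z=W[...,2]
    H=cv2.cvtColor(c["pixels"],cv2.COLOR_BGR2HSV);h,S,v=cv2.split(H)
    m=(z>.09)&(z<.108)&(h>95)&(h<130)&(S>90)&(np.hypot(W[...,0]-.578,W[...,1]-.1325)<.045)
    p=W[m]
    if len(p)>20: print(k,len(p),cv2.minEnclosingCircle(p[:,:2].astype(np.float32)),np.median(p[:,2]))
    m=(h<22)&(S>110)&(z>.060)&(z<.066)&(np.hypot(W[...,0]-.53,W[...,1]-.23)<.05)
    if m.sum()>20: print("handle",m.sum(),cv2.minAreaRect(W[m][:,:2].astype(np.float32)))
    if k=="wrist": cv2.imwrite("pics/w.png",c["pixels"])
```

```text
[0.57624728 0.13323029 0.33073578] 0.06262490150391559
wrist 6729 ((0.5785093903541565, 0.13153918087482452), 0.030569007620215416) 0.10218346139591017
handle 1055 ((0.5328178405761719, 0.22866573929786682), (0.02878458797931671, 0.021090038120746613), 31.39797019958496)
scene 281 ((0.5772280097007751, 0.13297273218631744), 0.029688674956560135) 0.10172860305799547
handle 96 ((0.5323526859283447, 0.22989316284656525), (0.026991121470928192, 0.02062009461224079), 32.87751388549805)
handle 132 ((0.5327339172363281, 0.22891457378864288), (0.028807230293750763, 0.02019706927239895), 25.241390228271484)
```

View pics/w.png

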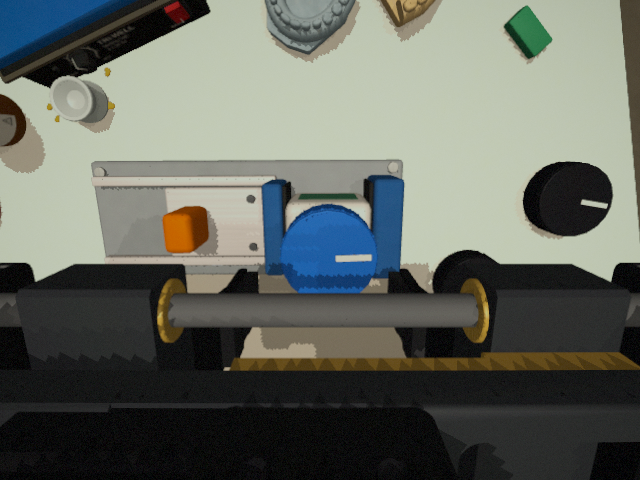

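The wrist view shows the jar at (328,215) held square and tight between the jaws. The blue cap is at (329,250) with its pointer nearly along the slide. Descending to grip it.

Emit:
step_arm([
  [0.002,-0.001,0,0,0,0],
  [0,0,0,0,0,0],
  [0,0,0,0,0,0],
  [0,0,0,0,0,0],
])

```text
time: 13.82
position: [0.5789, 0.1315, 0.3314]
tool_rot: [0.969, 0.246, 0.0, 0.0]
ft_force: [0.4, -0.7, 0.7]
grip_width: 0.0867
grip_force: 0.0
```

Emit:
step_arm([
  [0,0,-0.01,0,0,0],
  [0,0,-0.02,0,0,0],
  [0,0,-0.02,0,0,0],
  [0,0,-0.01,0,0,0],
  [0,0,-0.007,0,0,0],
  [0,0,0,0,0,0],
  [0,0,0,0,0,0],
])

```text
time: 14.7
position: [0.5792, 0.1315, 0.2649]
tool_rot: [0.969, 0.246, 0.001, 0.0]
ft_force: [0.4, -0.5, 0.1]
grip_width: 0.0873
grip_force: 0.0
```

Emit:
step_arm([
  [-0.0008,0.0005,-0.003,0,0,0],
  [0,0,-0.003,0,0,0],
  [0,0,0,0,0,0],
])

```text
time: 15.08
position: [0.578, 0.132, 0.2581]
tool_rot: [0.969, 0.246, -0.0, -0.0]
ft_force: [-0.1, 0.3, -0.2]
grip_width: 0.087
grip_force: 0.0
```

Emit:
step_arm([
  [0,0,0,0,0,0],
  [0,0,0,0,0,0],
  [0,0,0,0,0,0],
  [0,0,0,0,0,0],
  [0,0,0,0,0,0],
  [0,0,0,0,0,0],
  [0,0,0,0,0,0],
  [0,0,0,0,0,0],
], jaw=0.04, squeeze=50)

```text
time: 16.08
position: [0.5786, 0.1315, 0.2586]
tool_rot: [0.969, 0.246, 0.0, 0.001]
ft_force: [1.1, -5.1, 0.7]
grip_width: 0.0594
grip_force: 50.0
```

Emit:
step_arm([
  [0,0,0,0,0,4],
  [0,0,0,0,0,6],
  [0,0,0,0,0,6],
  [0,0,0,0,0,6],
  [0,0,0,0,0,6],
  [0,0,0,0,0,6],
  [0,0,0,0,0,6],
  [0,0,0,0,0,0],
])

```text
time: 17.08
position: [0.578, 0.132, 0.2585]
tool_rot: [0.827, 0.562, -0.0, -0.0]
ft_force: [0.6, -2.8, 2.1]
grip_width: 0.0594
grip_force: 50.0
```

```bash
cat > a.py <<'E'
from h import *
o=get_obs();y=R.from_quat(o["tool_rot"]).as_matrix()[:,1];print("yaw",np.degrees(np.arctan2(y[1],y[0])),o["moment"],o["q"][5],o["position"],o["ft_force"])
c=camera("wrist");W=cloud(c,o);z=W[...,2];h,S,v=cv2.split(cv2.cvtColor(c["pixels"],cv2.COLOR_BGR2HSV))
d=np.hypot(W[...,0]-.578,W[...,1]-.132)
m=(S<90)&(v>120)&(d<.029)&(z>.095)&(z<.15)
p=W[m][:,:2]
if len(p)>8:
    vx,vy,_,_=cv2.fitLine(p.astype(np.float32),cv2.DIST_L2,0,.01,.01).ravel();print("pointer",len(p),p.mean(0),np.degrees(np.arctan2(vy,vx)),"slide -61.5")
H=(h<22)&(S>110)&(z>.06)&(z<.066)
if H.sum()>20: print("handle",cv2.minAreaRect(W[H][:,:2].astype(np.float32)))
cv2.imwrite("pics/w%d.png"%(o["time"]*100),c["pixels"])
E
python3 a.py
```

```text
yaw -21.565724822393598 [-0.66448657  0.14085865  0.11116985] 0.41270848656640774 [0.57796405 0.13196864 0.2584721 ] [ 0.59306601 -2.76565688  2.14903305]
handle ((0.5326635837554932, 0.22864662110805511), (0.029483478516340256, 0.021403564140200615), 30.790966033935547)
```

Emit:
step_arm([
  [0,0,0,0,0,5],
  [0,0,0,0,0,6],
  [0,0,0,0,0,6],
  [0,0,0,0,0,6],
  [0,0,0,0,0,6],
  [0,0,0,0,0,3],
  [0,0,0,0,0,0],
])

```text
time: 18.0
position: [0.5785, 0.1322, 0.2607]
tool_rot: [0.64, 0.768, 0.001, 0.001]
ft_force: [-1.1, -2.2, 14.5]
grip_width: 0.0591
grip_force: 50.0
```

```bash
python3 a.py; cd pics; python3 -c "
import cv2,glob
f=sorted(glob.glob('w[0-9]*.png'))
cv2.imwrite('pair.png',cv2.hconcat([cv2.resize(cv2.imread(x),(400,300)) for x in f[-2:]]))"
```

```text
yaw 10.40198920228705 [-0.56485497  0.52940876 -0.01085424] -0.1452219712427494 [0.57846746 0.13224391 0.26074747] [-1.07051013 -2.17924904 14.51940225]
handle ((0.5321186780929565, 0.22869020700454712), (0.0293367151170969, 0.021529678255319595), 28.07352638244629)
```

View pics/pair.png

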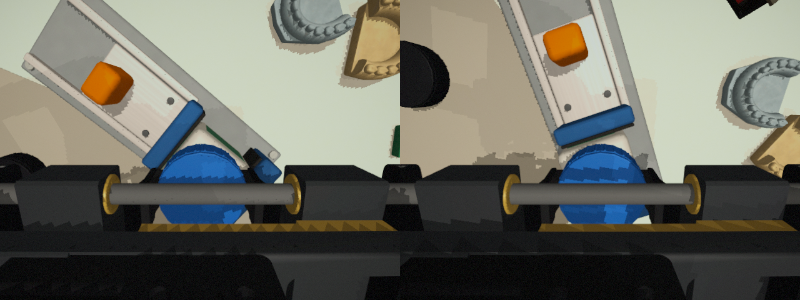

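The seal now pushes up with about 14.5 N and the twisting moment has dropped to zero, so the lugs are free. Lifting straight up.

Emit:
step_arm([
  [0,0,0.003,0,0,0],
  [0,0,0.005,0,0,0],
  [0,0,0.006,0,0,0],
  [0,0,0.008,0,0,0],
  [0,0,0.008,0,0,0],
  [0,0,0.008,0,0,0],
  [0,0,0.005,0,0,0],
  [0,0,0.002,0,0,0],
  [0,0,0,0,0,0],
  [0,0,0,0,0,0],
  [0,0,0,0,0,0],
])

```text
time: 19.42
position: [0.5781, 0.132, 0.303]
tool_rot: [0.64, 0.769, -0.0, -0.0]
ft_force: [-0.5, 0.1, -0.6]
grip_width: 0.0593
grip_force: 50.0
```

```bash
python3 a.py
python3 - <<'E'
from h import *
c=camera("scene");W=cloud(c);z=W[...,2];h,S,v=cv2.split(cv2.cvtColor(c["pixels"],cv2.COLOR_BGR2HSV))
m=(h>95)&(h<130)&(S>90)&(np.hypot(W[...,0]-.578,W[...,1]-.132)<.045)&(z>.09)
print(m.sum(), np.percentile(z[m],[2,50,98]) if m.any() else"", W[m].mean(0))
w=cv2.imread(sorted(__import__("glob").glob("pics/w[0-9]*.png"))[-1])
cv2.imwrite("pics/fin.png",np.hstack([cv2.resize(c["pixels"][150:310,240:400],(400,400)),cv2.copyMakeBorder(cv2.resize(w,(400,300)),0,100,0,0,0)]))
E
```

```text
yaw 10.457796843219757 [-0.08507944  0.05789703  0.04832267] -0.14633211120513412 [0.57806875 0.13201089 0.30304291] [-0.51224323  0.06986194 -0.59829666]
pointer 17 [0.59638962 0.12074478] 14.290668 slide -61.5
handle ((0.5320224761962891, 0.22887472808361053), (0.02925584279000759, 0.021459070965647697), 27.441917419433594)
400 [0.12566531 0.146249   0.15023684] [0.57382749 0.14542954 0.14362106]
```

View pics/fin.png

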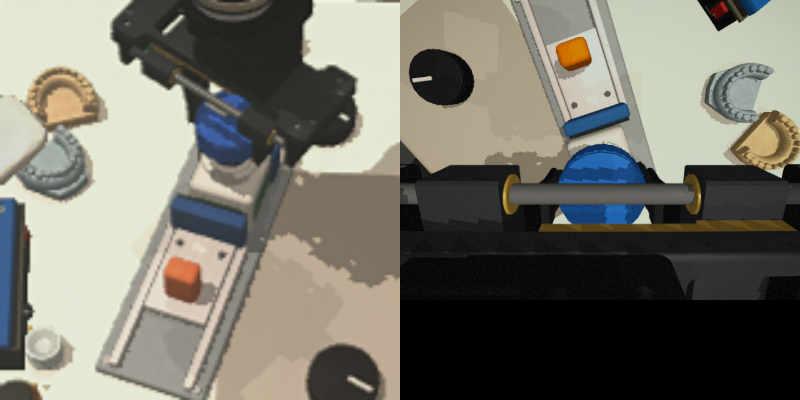

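The cap, at (225,130) in the left picture, is lifted clear of the white neck. Its top is at 0.146–0.15 m, so the underside is about 112 mm above the jar's underside. The jar is still upright in the closed clamp, so I'm handing in.

```bash
python3 -c "
from rig import hand_in;print(hand_in())"
```

```text
the job is handed in; nothing more can be done
None
```

The job is handed in: the jar is pinched in the closed clamp, and the freed cap is held level and centred about 2 cm above the jar's mouth; no pass/fail result came back.

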